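# Load the banding wheel and set its brake screw

### The job

Set up the banding wheel: lay the wide plaster disc flat in the middle of the wheel's head and the narrow one centred on top of it, setting each down without dropping it. Then turn the brake thumbscrew (the T-bar beside the wheel) clockwise until it seats, back it off a quarter turn, and finish still gripping the bar there so that it cannot creep while I fit the lock nut. Leave the stack and everything else on the table as they stand.

Things in the scene. Friction and masses are not known exactly. Their poses are not given: they have to be found in the camera images.
- wide_disc: the wide disc: loose solid white plaster disc, 60 mm diameter, 24 mm thick, about 0.075 kg, lying flat on the table; origin at the centre of its underside, z up. It may lie to the robot's left or right
- narrow_disc: the narrow disc: loose solid white plaster disc, 44 mm diameter, 24 mm thick, about 0.04 kg, lying flat on the table on the other side; origin at the centre of its underside, z up
- wheel_base: fixed cast-iron foot of the banding wheel (a potter's hand turntable), 136 mm wide, on the table; origin on the wheel's axis at table height. A low arm runs 155 mm along its -y to a 38 mm wide, 46 mm tall boss that carries the brake thumbscrew
- head_top (a point): centre of the top face of the wheel's round head: flat dark iron disc with an engraved ring near its rim, 170 mm diameter, 14 mm thick, its top 60 mm above the table; it turns on its upright axis with slight drag (0.1 N m) but never shifts
- bar_grip (a point): grip point of the brake thumbscrew, on its upright axis, 155 mm from the wheel's axis, 86 mm above the table. It is a plain steel T-bar on edge: 46 mm long along this frame's x, 12 mm thick along y (grip across this), 60 to 96 mm above the table, over a 30 mm wide collar at 52 to 58 mm. The frame turns with the screw; the bar does not rise or sink
- screw (a joint): angle of the brake thumbscrew in rad, growing as it is turned clockwise seen from above (tightened). It is free-running with about 0.05 N m of friction, stays where it is left, and seats against a hard stop at 3.6, where it will go no further. It starts 1.0 to 2.3 rad short of that
- block_a: bystander: white plaster block mould, 110 x 100 x 50 mm, round pour hole drawn on top, loose on the table; origin at its underside
- block_b: bystander: white plaster block mould, 100 x 90 x 50 mm, round pour hole drawn on top, loose on the table; origin at its underside
- jug: bystander: empty white plastic jug, mouth 84 mm wide, 100 mm tall, handle at its +y, loose on the table; origin at its underside
- collar: bystander: white plaster ring, 90 mm outside, 66 mm hole, 22 mm tall (not one of the two discs: those are solid), loose on the table; origin at its underside
- brush: bystander: hand brush lying along its x, low, loose on the table
- spatula: bystander: spatula lying along its x, low, loose on the table
- pigment: bystander: closed white jar with black cap, 52 mm wide, 50 mm tall, loose on the table; origin at its underside

How it is judged:
On the way, in this order (a step that is already met when the one before it is completed fails the run):
1. the wide disc lies flat and released in the middle of the wheel's head (horizontal distance between wide_disc and head_top below 0.008 m and z of wide_disc in the frame of head_top between -0.004 and 0.004 m and angle between wide_disc's own z axis and vertical below 0.08 rad and contact force between the fingers and wide_disc below 0.1 N and linear speed of wide_disc below 0.02 m/s), for 0.2 s.
2. the narrow disc lies flat and released, centred on the wide one (horizontal distance between wide_disc and head_top below 0.008 m and z of wide_disc in the frame of head_top between -0.004 and 0.004 m and angle between each of wide_disc, narrow_disc's own z axis and vertical below 0.08 rad and horizontal distance between narrow_disc and wide_disc below 0.008 m and z of narrow_disc in the frame of head_top between 0.019 and 0.029 m and contact force between the fingers and narrow_disc below 0.1 N and linear speed of narrow_disc below 0.02 m/s), for 0.2 s.
3. the thumbscrew is turned home with the fingers until it seats, the stack still in place (horizontal distance between wide_disc and head_top below 0.008 m and z of wide_disc in the frame of head_top between -0.004 and 0.004 m and angle between each of wide_disc, narrow_disc's own z axis and vertical below 0.08 rad and horizontal distance between narrow_disc and wide_disc below 0.008 m and z of narrow_disc in the frame of head_top between 0.019 and 0.029 m and contact force between the fingers and screw above 2 N and value of joint screw above 3.54 rad), for 0.05 s.
At the end, for the whole second after the job is handed in: the wide disc flat on the wheel's head within 8 mm of its centre, the narrow disc flat on it within 8 mm of its centre, both at rest and not touched; the screw, after seating, stands still a quarter turn (1.57 rad, give or take 0.26) back from its stop, and the fingers still grip its bar (over 2 N) (all of step 2 and contact force between the fingers and wide_disc below 0.1 N and linear speed of wide_disc below 0.02 m/s and contact force between the fingers and screw above 2 N and value of joint screw between 1.77 and 2.29 rad and velocity of joint screw between -0.05 and 0.05 rad/s); the arm keeps its last pose, push and grip.
It fails at once if a disc is dropped (falls faster than 0.45 m/s, untouched: about 10 mm) ((contact force between each of the arm, the fingers and wide_disc below 0.02 N and linear speed of wide_disc above 0.45 m/s) or (contact force between each of the arm, the fingers and narrow_disc below 0.02 N and linear speed of narrow_disc above 0.45 m/s)).
It fails at once if a bystander is shifted by more than 20 mm (distance of any of block_a, block_b, jug, collar, brush, spatula, pigment from where it was at the start of the episode above 0.02 m).
It also fails if it takes over 72 s, if anything falls off the work surface, if the arm or the gripper's body presses on something with over 40 N, if the wrist force passes 120 N, or if a joint passes its speed limit or range.

### The arm

A 6-joint arm with a two-finger parallel gripper is mounted at the origin on the work surface. World frame = base frame: x ahead of the robot, y to its left, z up, the work surface at z = 0. Lengths are in m, angles in rad, forces in N, time in s.
With the tool pointing down it reaches from about 0.35 to 0.85 m from the base axis. Payload 8.1 kg.
Tool frame: the origin (TCP) lies on the centre line of the jaws, within the pads' length; the fingertips stand ctrl.finger_overhang ahead of it and the grasp point (between the pads) lies 8 mm behind it (ctrl.finger_overhang is the distance from the TCP to the fingertips, in m); z points along the fingers, y is the line along which they close (so a half turn about z gives the same grasp; the last joint's range is limited). The gripper opens to 93 mm and grips with 3 to 60 N. Pads are 15 mm wide; open, the fingers measure 128 mm over their backs; the gripper's body (75 mm by 188 mm) begins 65 mm behind the grasp point.
Start: joints at [-1.387, 0.13, 1.488, -0, 1.523, -0.085], TCP at [0.159, -0.578, 0.23] pointing down, gripper open.
Joint ranges: [-2.96, 2.96], [-0.89, 2.26], [0.02, 2.5], [-1.34, 4.48], [0, 2.73], [-2.66, 2.66]. Speed limits (rad/s): [2.39, 2.39, 2.79, 3.14, 3.14, 3.14].

### API

Orientations are given as [roll, pitch, yaw] about the fixed x, y, z axes, in that order (R = Rz(yaw) Ry(pitch) Rx(roll)).
In Python, from rig import ctrl gives the robot as it stands.
- The arm moves only by the shell command python3 shift.py 'ROWS' [OPENING] [FORCE]. ROWS is a JSON list of rows, 1 to 10 of them, each an object with the fields xyz (a list: dx, dy, dz in fractions of the full range, 1 being 1 m), rot (a list: a rotation vector rx, ry, rz in shares of pi rad (1.0 is pi rad)); a field left out counts as zero; each row shifts and turns the commanded pose from where the row before left it, along the tool's axes as they then stand; what a row does not reach is not made up. A row lasts 1/8 s, in which the tool goes at most 0.0625 m and 0.188 rad, less where a joint would pass 70% of its speed; a pose out of reach is approached as far as the arm can. OPENING is the finger opening in m, set as the command begins (- or left out keeps the last). The fingers move at their own pace and stop on an object; FORCE is the grip in N (left out, the last holds). Time passes only in rows, so rows that do not move let the fingers close. It prints the time, the measured TCP pose, the force, the opening and the grip force at its end. No shift or turn number may pass 1 either way. Input that does not fit is refused with a message, and nothing moves.
- ctrl.sense(): the state, without advancing time (a new reading comes with each control period).
- ctrl.read_camera(name): name is "scene" or "side" or "wrist"; returns a dict with "color" (400x640x3 uint8, red, green, blue), "fx", "fy", "cx", "cy" (pixels), "R" (3x3) and "t" (3): a world point X has camera coordinates R X + t; the wrist camera has in their place "T_tool_cam" (4x4, takes a point from camera to tool coordinates, whose origin is the TCP and whose axes are the flange's). Camera axes: x right, y down, z forward; pixel columns grow to the right and rows downward; lengths in m; the calibration is good to about 2 mm. A picture is of the moment at which its call begins: read the wrist's pose just before it. There is no depth.
- ctrl.hand_in(): hands the job in; it is judged then, once.
The state is a dict: "clock": time; "joint_positions": joint angles; "qvel": joint speeds; "joint_torque": joint torques, N m; "ee_pos": TCP position; "ee_rot": TCP orientation; "contact_force": force on the tool from outside, world axes, zero at the start; "wrist_torque": the same for the moment, N m; "finger_gap": finger opening in m; "grip_force": force on a finger pad.
Only numpy, scipy, OpenCV 4.12 (cv2) and the standard library are available. Lean on these libraries where they do the work, as an engineer would, in place of code of your own. Each camera call takes 0.05 s, during which the arm holds its last target. There are 200 camera calls.

## Working session

There is one attempt and no reset: what is moved stays moved. The work goes in short steps, Python scripts to look and compute and a shell command to move; the robot and the scene stay as the last step left them, time stands still between calls to the robot, and variables do not carry over. Pictures are saved under pics/ and viewed, at most 10 in all, crops included, and the job is handed in when it is done.

```bash
ls; mkdir -p pics; python3 - <<'E'
from rig import ctrl
import cv2
s=ctrl.sense();print(s, ctrl.finger_overhang)
for n in ("scene","side"):
    c=ctrl.read_camera(n);cv2.imwrite(f"pics/{n}0.png",c["color"][:,:,::-1])
    print(n,c["fx"],c["fy"],c["cx"],c["cy"],c["R"],c["t"])
E
```

```text
pics
rig.py
shift.py
{'clock': 0.0, 'joint_positions': array([-1.38738200e+00,  1.31171051e-01,  1.48928875e+00, -1.60660029e-05,
        1.52301638e+00, -8.54233079e-02]), 'qvel': array([ 2.22904482e-03,  1.20615289e-03, -8.54931173e-05,  2.45839595e-03,
       -1.11057068e-03, -2.31333141e-04]), 'joint_torque': array([-5.28540004e-04, -5.59847331e+01, -4.91750908e+01,  7.68283848e-02,
        3.55723849e-02, -1.54303934e-04]), 'ee_pos': array([ 0.15926573, -0.57789098,  0.22857635]), 'ee_rot': array([-3.13971463e+00, -1.44713098e-04,  2.68838276e-01]), 'contact_force': array([-0.37389461,  0.56003597,  0.49546167]), 'wrist_torque': array([ 0.02182478, -0.02757177,  0.01379148]), 'grip_force': 0.0, 'finger_gap': 0.09294991381680108} 0.011
scene 510.17696872299894 510.17696872299894 313.39554925066534 205.99177624435328 [[-0.40626312  0.91375371  0.00210701]
 [ 0.55908159  0.25039527 -0.79039862]
 [-0.72275726 -0.31993182 -0.61258924]] [ 0.22581616 -0.23074893  1.88165234]
side 375.71658255726396 375.71658255726396 320.6756080500519 190.55529794382443 [[-0.81019123 -0.58587789 -0.01836479]
 [-0.28415731  0.41996886 -0.86190532]
 [ 0.5126839  -0.69308965 -0.50673658]] [0.42266392 0.20966381 0.90187642]
```

View pics/scene0.png

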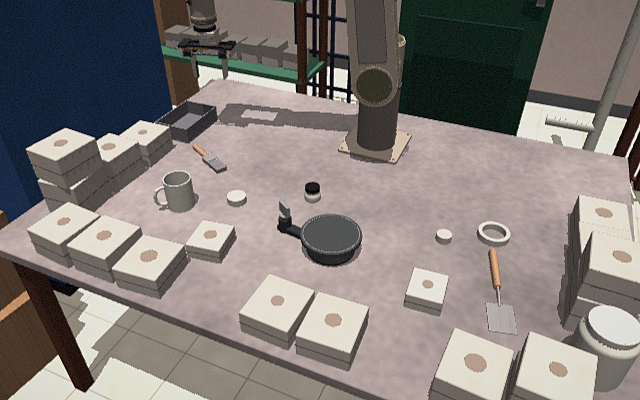

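View pics/side0.png

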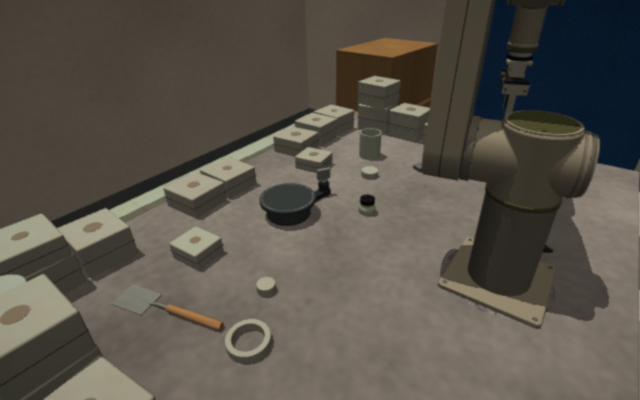

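The scene picture shows the wide disc at about (236,198), narrow disc (444,236), wheel head (331,236), T-bar (285,212) with pigment jar at (313,192). The side view agrees: wide (370,172), narrow (265,286), head (288,197), bar (324,182).

```bash
cat > h.py <<'E'
import numpy as np, cv2
from scipy.spatial.transform import Rotation as Ro
from rig import ctrl
def ray(c,u,v,z,R=None,t=None):
    R=c["R"] if R is None else R; t=c["t"] if t is None else t
    d=R.T@np.array([(u-c["cx"])/c["fx"],(v-c["cy"])/c["fy"],1]); o=-R.T@t
    return o+d*(z-o[2])/d[2]
def wrist():
    s=ctrl.sense(); c=ctrl.read_camera("wrist")
    Rt=Ro.from_euler("xyz",s["ee_rot"]).as_matrix(); T=c["T_tool_cam"]
    Rwc=Rt@T[:3,:3]; o=Rt@T[:3,3]+s["ee_pos"]
    c["R"]=Rwc.T; c["t"]=-Rwc.T@o
    return s,c
def togo(x,y,z,yaw):
    """tool-frame translation and rotation vector to a tool-down pose (yaw as ee_rot)"""
    s=ctrl.sense(); R=Ro.from_euler("xyz",s["ee_rot"])
    G=Ro.from_euler("xyz",[np.pi,0,yaw])
    return R.inv().apply(np.array([x,y,z])-s["ee_pos"]), (R.inv()*G).as_rotvec()
E
python3 - <<'E'
from h import *
a=cv2.imread("pics/scene0.png");b=cv2.imread("pics/side0.png")
A=cv2.resize(a[170:270,210:470],None,fx=3,fy=3,interpolation=cv2.INTER_CUBIC)
B=cv2.resize(b[150:300,240:400],(480,450)[:2] and (320,300),interpolation=cv2.INTER_CUBIC)
o=np.zeros((600,780,3),np.uint8);o[:300]=A;o[300:,:320]=B
cv2.imwrite("pics/c1.png",o)
c=ctrl.read_camera("scene");d=ctrl.read_camera("side")
for n,k,u,v,z in [("wide",c,236,195,.024),("wide",d,370,169,.024),("nar",c,444,233,.024),("nar",d,265,282,.024),("head",c,331,236,.06),("head",d,288,198,.06),("pig",c,313,186,.05),("pig",d,368,200,.05),("jug",c,178,175,.1)]:
    print(n,ray(k,u,v,z).round(4))
E
```

```text
wide [ 0.5122 -0.283   0.024 ]
wide [ 0.511  -0.2889  0.024 ]
nar [0.4277 0.3482 0.024 ]
nar [0.4303 0.3458 0.024 ]
head [0.6089 0.0756 0.06  ]
head [0.5871 0.0741 0.06  ]
pig [ 0.4035 -0.0692  0.05  ]
pig [ 0.3924 -0.064   0.05  ]
jug [ 0.582  -0.4356  0.1   ]
```

View pics/c1.png

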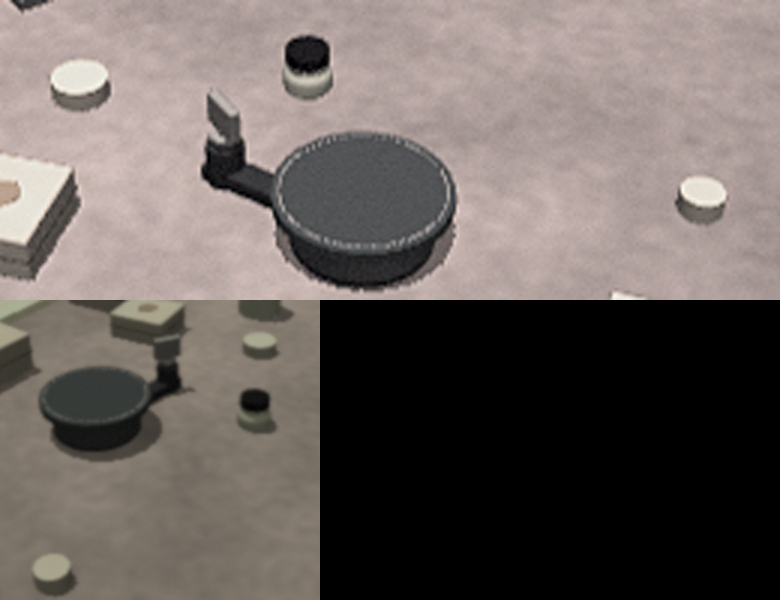

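The crop shows the head centre at scene ≈(331.7,233.7), wide disc top ≈(236.7,196), narrow disc top ≈(444,234), bar top edge ≈(284,205). The points are consistent to about 1 cm, so I'll go above the wide disc and refine with the wrist camera.

```bash
python3 - <<'E'
from h import *
print(ctrl.read_camera("wrist")["T_tool_cam"].round(3))
c=ctrl.read_camera("scene");d=ctrl.read_camera("side")
print(ray(c,331.7,233.7,.06),ray(d,287.5,198.5,.06))
print(togo(.512,-.286,.229,.269))
E
```

```text
[[-0.001 -0.962 -0.275  0.077]
 [ 1.    -0.001  0.     0.   ]
 [-0.    -0.275  0.962 -0.156]
 [ 0.     0.     0.     1.   ]]
[0.59937914 0.07372484 0.06      ] [0.58651553 0.07707629 0.06      ]
(array([ 0.41762336, -0.18818451,  0.00049636]), array([-4.22819725e-04, -4.96192282e-05, -2.24234437e-04]))
```

```bash
python3 shift.py '[{"xyz": [0.0522,-0.0235,0]},{"xyz": [0.0522,-0.0235,0]},{"xyz": [0.0522,-0.0235,0]},{"xyz": [0.0522,-0.0235,0]},{"xyz": [0.0522,-0.0235,0]},{"xyz": [0.0522,-0.0235,0]},{"xyz": [0.0522,-0.0235,0]},{"xyz": [0.0522,-0.0235,0]},{}]' 0.093 20
cat >> h.py <<'E'
def disc(z,near,name=None,lo=150):
    """centre of the bright disc top (height z) nearest to xy=near: fit ellipse of top face"""
    s,c=wrist(); im=c["color"]
    if name: cv2.imwrite(f"pics/{name}.png",im[:,:,::-1])
    m=(cv2.cvtColor(im,cv2.COLOR_RGB2HSV)); m=((m[:,:,2]>lo)&(m[:,:,1]<40)).astype(np.uint8)
    m=cv2.morphologyEx(m,cv2.MORPH_OPEN,np.ones((5,5)))
    out=[]
    for k in cv2.findContours(m,cv2.RETR_EXTERNAL,cv2.CHAIN_APPROX_NONE)[0]:
        if len(k)<60: continue
        P=np.array([ray(c,u,v,z)[:2] for u,v in k[:,0]]); (x,y),r=cv2.minEnclosingCircle(P.astype(np.float32))
        out.append((np.hypot(x-near[0],y-near[1]),x,y,r*2,P.std(0),cv2.boundingRect(k)))
    for o in sorted(out,key=lambda o:o[0])[:3]: print(o)
E
python3 - <<'E'
from h import *
disc(.024,(.512,-.286),"w1"); print(ctrl.sense()["ee_pos"])
E
```

```text
clock: 1.48
ee_pos: [0.5145, -0.2832, 0.2294]
ee_rot: [-3.141, -0.001, 0.274]
contact_force: [-0.5, -0.1, -0.3]
finger_gap: 0.093
grip_force: 0.0
(np.float64(0.03625170330956346), 0.5025832056999207, -0.25099271535873413, 0.8429089784622192, array([0.14461154, 0.23130993]), (0, 0, 640, 290))
(np.float64(0.25044163552093046), 0.5688159465789795, -0.042088210582733154, 0.05011109635233879, array([0.0089599 , 0.01343074]), (110, 60, 36, 36))
(np.float64(0.26768561018514364), 0.24851848185062408, -0.2387445718050003, 0.07771342992782593, array([0.02284992, 0.02344749]), (215, 324, 53, 39))
[ 0.51308679 -0.28479627  0.22941834]
```

View pics/w1.png

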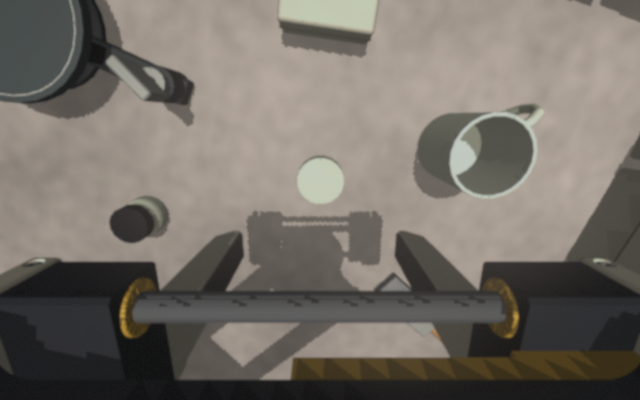

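The wrist view shows the wide disc at (321,180), between jug and pigment, clear for a grasp. The plaster looks greenish, so I'll threshold on that.

```bash
sed -i 's/^    m=(cv2.cvtColor.*$/    f=im.astype(int); m=((f[:,:,1]>lo)\&(f[:,:,1]>f[:,:,0]+2)).astype(np.uint8)/' h.py
python3 - <<'E'
from h import *
disc(.024,(.512,-.286)); s,c=wrist()
print(c["color"][180,320],c["color"][180,250],ray(c,321,180,.024))
for u,v in [(80,45),(145,85),(190,90),(112,55)]: print(ray(c,u,v,.09))
E
```

```text
(np.float64(0.0006897522749266002), 0.5125921368598938, -0.2856462597846985, 0.058409567922353745, array([0.02021912, 0.01983094]), (297, 156, 45, 46))
(np.float64(0.17017856833198064), 0.5876063704490662, -0.43846121430397034, 0.04805293679237366, array([0.01476929, 0.01180996]), (449, 134, 27, 40))
(np.float64(0.19020103323717555), 0.6971321702003479, -0.2423821985721588, 0.10054733604192734, array([0.01118414, 0.0319751 ]), (280, 0, 94, 26))
[196 203 184] [166 156 146] [ 0.5110738  -0.28956319  0.024     ]
[ 0.58698357 -0.04132579  0.09      ]
[ 0.56849368 -0.10179923  0.09      ]
[ 0.57533948 -0.14311614  0.09      ]
[ 0.58631176 -0.06992126  0.09      ]
```

```bash
python3 shift.py '[{"xyz": [0,0.001,0.05]},{"xyz": [0,0.001,0.05]},{},{}]'
python3 - <<'E'
from h import *
disc(.024,(.512,-.286)); disc(.024,(.512,-.286));print(ctrl.sense()["ee_pos"])
E
```

```text
clock: 2.12
ee_pos: [0.5127, -0.2895, 0.1317]
ee_rot: [3.14, -0.001, 0.267]
contact_force: [0.2, 0.1, 0.7]
finger_gap: 0.093
grip_force: 0.0
(np.float64(0.0007824608507766898), 0.5124990940093994, -0.28539738059043884, 0.05881107971072197, array([0.01971269, 0.01996329]), (284, 169, 62, 56))
(np.float64(0.1880469361290153), 0.5868688821792603, -0.4585001468658447, 0.06746498495340347, array([0.01984518, 0.00700722]), (505, 134, 23, 74))
(np.float64(0.25523912462632986), 0.6334042549133301, -0.5105172991752625, 0.09475965052843094, array([0.01128954, 0.02745255]), (556, 100, 84, 64))
(np.float64(0.0005158452113273445), 0.5124338865280151, -0.2857210040092468, 0.05862699821591377, array([0.01962385, 0.01995073]), (283, 170, 62, 55))
(np.float64(0.18836888724873224), 0.5858304500579834, -0.45929715037345886, 0.06998541951179504, array([0.02035328, 0.0075891 ]), (503, 135, 23, 76))
(np.float64(0.25514018992456167), 0.6337835788726807, -0.5101991891860962, 0.09389430284500122, array([0.01113107, 0.02702476]), (554, 102, 84, 62))
[ 0.51387487 -0.28976587  0.132941  ]
```

```bash
python3 -c "
from h import *
print(togo(.5125,-.2856,.016,.269))"
```

```text
(array([-0.00057652, -0.00480541,  0.11692313]), array([ 0.00362898, -0.00302586, -0.00096475]))
```

```bash
python3 shift.py '[{"xyz": [0,-0.0048,0]},{"xyz": [0,0,0.04]},{"xyz": [0,0,0.04]},{"xyz": [0,0,0.02]},{"xyz": [0,0,0.016]},{}]'
python3 shift.py '[{},{},{},{},{},{}]' 0.04 15
```

```text
clock: 2.98
ee_pos: [0.5111, -0.2834, 0.0132]
ee_rot: [-3.141, 0.001, 0.269]
contact_force: [-0.8, 0.1, -0.1]
finger_gap: 0.0932
grip_force: 0.0
clock: 3.72
ee_pos: [0.5116, -0.2839, 0.0142]
ee_rot: [3.141, -0.0, 0.269]
contact_force: [-0.8, -0.9, 4.6]
finger_gap: 0.0599
grip_force: 15.0
```

```bash
python3 shift.py '[{"xyz": [0,0,-0.03]},{"xyz": [0,0,-0.06]},{"xyz": [0,0,-0.06]},{"xyz": [0,0,-0.06]},{}]'
python3 -c "
from h import *
print(togo(.497,.048,.225,.269),ctrl.sense()['finger_gap'])"
```

```text
clock: 4.35
ee_pos: [0.514, -0.2853, 0.2303]
ee_rot: [3.134, -0.007, 0.269]
contact_force: [-0.3, -1.0, -1.0]
finger_gap: 0.0601
grip_force: 15.0
(array([ 0.0721053 , -0.32588357,  0.0032116 ]), array([ 0.00801295, -0.00704061, -0.00014146])) 0.06011374714584447
```

```bash
python3 shift.py '[{"xyz": [0.012,-0.0543,0]},{"xyz": [0.012,-0.0543,0]},{"xyz": [0.012,-0.0543,0]},{"xyz": [0.012,-0.0543,0]},{"xyz": [0.012,-0.0543,0]},{"xyz": [0.012,-0.0543,0]},{},{},{}]'
python3 - <<'E'
from h import *
s,c=wrist(); cv2.imwrite("pics/w2.png",c["color"][:,:,::-1]); np.savez("w2.npz",**c); print(s["ee_pos"],s["finger_gap"])
E
```

```text
clock: 5.48
ee_pos: [0.4941, 0.0484, 0.223]
ee_rot: [3.142, 0.001, 0.267]
contact_force: [0.3, 0.1, -2.1]
finger_gap: 0.0598
grip_force: 15.0
[0.49405243 0.04838873 0.22299602] 0.05981122698094376
```

View pics/w2.png

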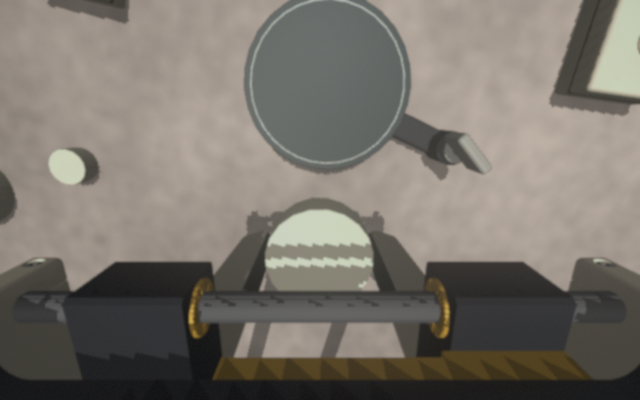

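The wrist view shows the head's engraved ring from x=249 to 407 with its bottom at row 163, the T-bar from (450,135) to (488,170), the narrow disc at (68,166), and the held disc seated level in the jaws.

```bash
python3 - <<'E'
from h import *
c=np.load("w2.npz");im=c["color"];g=im.mean(2)-cv2.GaussianBlur(im.mean(2),(0,0),4)
P=[]
for a in np.linspace(-0.3,np.pi+.3,150):
    r=np.arange(72,90,.5);u=328+r*np.cos(a);v=80+r*np.sin(a)
    ok=(v>1)
    if ok.all():
        q=g[v.round().astype(int),u.round().astype(int)];i=q.argmax();P.append(ray(c,u[i],v[i],.06)[:2])
P=np.array(P)
from scipy.optimize import least_squares
f=least_squares(lambda p:np.hypot(P[:,0]-p[0],P[:,1]-p[1])-p[2],[.59,.075,.08],loss="soft_l1",f_scale=.001)
print(f.x,len(P),np.abs(f.fun).mean())
# bottom outer rim eye check
for u,v,z in [(245,80,.06),(411,80,.06),(68,166,.024)]: print(ray(c,u,v,z))
cv2.imwrite("pics/c2.png",cv2.resize(im[110:190,380:510,::-1],None,fx=5,fy=5,interpolation=cv2.INTER_CUBIC))
E
```

```text
[0.59662095 0.06726352 0.07719921] 150 0.0003341201145918361
[0.58080891 0.14862267 0.06      ]
[ 0.62485215 -0.01276118  0.06      ]
[0.43022567 0.34547558 0.024     ]
```

View pics/c2.png

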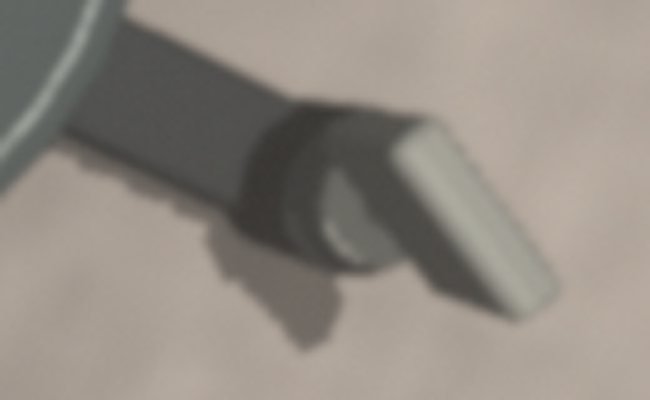

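```bash
python3 -c "
from h import *
print(togo(.5966,.0673,.09,.269)); print(ray(np.load('w2.npz'),475.5,154,.096))
C=np.load('w2.npz')
for x,y in [(417.5,135),(537.5,305)]: print(ray(C,380+x/5,110+y/5,.096))"
```

```text
(array([0.10390215, 0.00869498, 0.1331257 ]), array([ 9.66311640e-06,  7.07774192e-04, -2.16358162e-03]))
[ 0.57257162 -0.08594238  0.096     ]
[ 0.58436666 -0.06859924  0.096     ]
[ 0.56039681 -0.10384393  0.096     ]
```

```bash
python3 shift.py '[{"xyz": [0.052,0.0044,0]},{"xyz": [0.052,0.0043,0]},{"xyz": [0,0,0.05]},{"xyz": [0,0,0.05]},{"xyz": [0,0,0.033]},{},{}]'
python3 -c "
from h import *
for i in range(4): print(togo(.5966,.0673,.0755,.269)); ctrl.read_camera('side')"
```

```text
clock: 6.4
ee_pos: [0.5979, 0.0681, 0.0923]
ee_rot: [3.141, -0.002, 0.268]
contact_force: [0.6, 0.0, -0.3]
finger_gap: 0.0595
grip_force: 15.0
(array([-0.00148119,  0.00042962,  0.01682033]), array([ 0.00049402, -0.00187912, -0.00134345]))
(array([-0.00213896,  0.000505  ,  0.01761441]), array([ 0.00082992, -0.00346188, -0.00108469]))
(array([-0.00234546,  0.00057568,  0.01785451]), array([ 0.00100589, -0.00404864, -0.00082241]))
(array([-0.00226301,  0.00071781,  0.01774514]), array([ 0.00099301, -0.00393492, -0.00060016]))
```

```bash
python3 shift.py '[{"xyz": [-0.0015,0,0.006]},{"xyz": [0,0,0.005]},{"xyz": [0,0,0.003]},{}]'
python3 shift.py '[{"xyz": [0,0,0.0015]},{}]'
```

```text
clock: 7.1
ee_pos: [0.5949, 0.0685, 0.076]
ee_rot: [-3.141, 0.001, 0.269]
contact_force: [-0.3, 0.1, -0.8]
finger_gap: 0.0595
grip_force: 15.0
clock: 7.35
ee_pos: [0.5953, 0.0685, 0.0751]
ee_rot: [3.142, 0.0, 0.269]
contact_force: [-1.3, -0.8, -2.0]
finger_gap: 0.0594
grip_force: 15.0
```

```bash
python3 shift.py '[{"xyz": [0,0,0.0015]},{},{}]'
python3 shift.py '[{"xyz": [0,0,0.001]},{},{}]'
```

```text
clock: 7.72
ee_pos: [0.5956, 0.0685, 0.0742]
ee_rot: [3.141, -0.001, 0.269]
contact_force: [-2.2, -0.1, 5.1]
finger_gap: 0.0599
grip_force: 15.0
clock: 8.1
ee_pos: [0.5956, 0.0685, 0.0741]
ee_rot: [3.141, -0.001, 0.269]
contact_force: [-6.8, -0.3, 13.0]
finger_gap: 0.0597
grip_force: 15.0
```

```bash
python3 shift.py '[{"xyz": [0,0,-0.0008]},{}]'
python3 shift.py '[{},{},{},{}]' 0.08
python3 shift.py '[{"xyz": [0,0,-0.02]},{"xyz": [0,0,-0.03]},{"xyz": [-0.033,0,-0.05]},{"xyz": [-0.033,0,-0.05]},{"xyz": [-0.034,0,0]},{},{},{}]' 0.093
python3 - <<'E'
from h import *
disc(.084,(.596,.067),"w3"); print(ctrl.sense()["ee_pos"])
E
```

```text
clock: 8.35
ee_pos: [0.5956, 0.0685, 0.0742]
ee_rot: [3.141, -0.001, 0.269]
contact_force: [-3.6, -0.2, 7.4]
finger_gap: 0.0598
grip_force: 15.0
clock: 8.85
ee_pos: [0.5952, 0.0684, 0.0732]
ee_rot: [-3.142, 0.0, 0.269]
contact_force: [0.0, 0.3, 0.1]
finger_gap: 0.0798
grip_force: 0.0
clock: 9.85
ee_pos: [0.4994, 0.0421, 0.2233]
ee_rot: [-3.141, 0.0, 0.269]
contact_force: [0.1, 0.3, -0.1]
finger_gap: 0.0931
grip_force: 0.0
(np.float64(0.0009497539928199919), 0.5958378911018372, 0.06793581694364548, 0.059872403740882874, array([0.02053688, 0.02089455]), (288, 55, 63, 67))
(np.float64(0.27244326644474226), 0.45376577973365784, 0.2993677258491516, 0.03464239463210106, array([0.01140402, 0.01086092]), (44, 153, 33, 33))
(np.float64(0.2826933219857109), 0.7018022537231445, -0.19514766335487366, 0.0920981764793396, array([0.02592753, 0.01909848]), (587, 0, 53, 99))
[0.49928707 0.04209804 0.22307336]
```

View pics/w3.png

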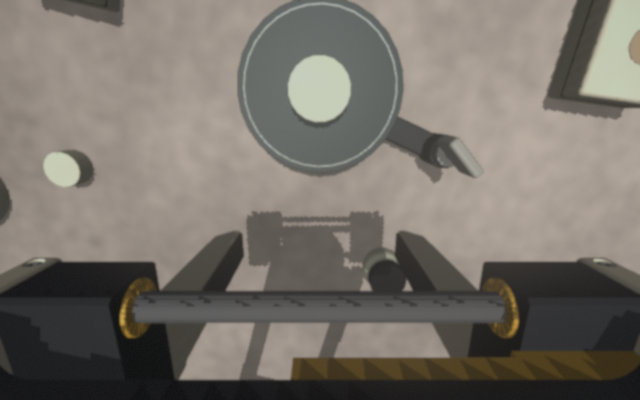

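The wide disc sits at (320,88), well inside the engraved ring; the measured centre is (0.5958,0.0679) against the head's (0.5966,0.0673). Next is the narrow disc; first I'll check the collar's clearance.

```bash
python3 -c "
from h import *
c=ctrl.read_camera('scene');d=ctrl.read_camera('side')
print(ray(c,493.5,232,.022),ray(d,248,339,.022))
print(togo(.40,.331,.223,.269))"
```

```text
[0.36324513 0.47583483 0.022     ] [0.35134284 0.47884699 0.022     ]
(array([-1.87677225e-02, -3.04946555e-01,  4.73708477e-05]), array([-2.79015201e-04,  1.02344573e-03, -2.41963805e-05]))
```

```bash
python3 shift.py '[{"xyz": [0.002,-0.052,0]},{"xyz": [0.002,-0.052,0]},{"xyz": [0.002,-0.052,0]},{"xyz": [0.002,-0.052,0]},{"xyz": [0.002,-0.052,0.03]},{"xyz": [0.002,-0.05,0.04]},{"xyz": [0,0,0.03]},{},{},{}]' 0.075
python3 - <<'E'
from h import *
disc(.024,(.43,.3455)); disc(.024,(.43,.3455)); print(ctrl.sense()["ee_pos"]);print(togo(.43,.3455,.016,.269))
E
```

```text
clock: 11.25
ee_pos: [0.4299, 0.3429, 0.1265]
ee_rot: [-3.141, -0.003, 0.268]
contact_force: [0.4, 0.6, 0.4]
finger_gap: 0.0749
grip_force: 0.0
(np.float64(0.0018988961463609442), 0.4290435016155243, 0.3471404016017914, 0.04224495589733124, array([0.01334597, 0.01300877]), (292, 180, 43, 44))
(np.float64(0.14653398351415292), 0.359443724155426, 0.4739290475845337, 0.08717857301235199, array([0.02390694, 0.02974171]), (119, 193, 92, 80))
(np.float64(0.002179566731399496), 0.4288334250450134, 0.3473410904407501, 0.04214524105191231, array([0.013676  , 0.01334249]), (292, 180, 43, 44))
(np.float64(0.14662108921111788), 0.35911548137664795, 0.4738476872444153, 0.08737322688102722, array([0.02366942, 0.02977817]), (119, 193, 92, 80))
[0.42960353 0.34288099 0.12611468]
(array([ 0.00079212, -0.00232769,  0.11011909]), array([-0.00084341, -0.00257298, -0.00118428]))
```

```bash
python3 shift.py '[{"xyz": [0.0007,-0.0043,0]},{"xyz": [0,0,0.04]},{"xyz": [0,0,0.04]},{"xyz": [0,0,0.02]},{"xyz": [0,0,0.0105]},{},{}]'
python3 shift.py '[{},{},{},{},{},{}]' 0.03 15
```

```text
clock: 12.22
ee_pos: [0.4288, 0.3477, 0.0152]
ee_rot: [-3.141, -0.002, 0.269]
contact_force: [-0.2, 0.8, 1.0]
finger_gap: 0.0751
grip_force: 0.0
clock: 12.98
ee_pos: [0.4281, 0.3471, 0.0141]
ee_rot: [-3.142, -0.0, 0.269]
contact_force: [-1.8, 0.0, 1.6]
finger_gap: 0.0435
grip_force: 15.0
```

```bash
python3 shift.py '[{"xyz": [0,0,-0.03]},{"xyz": [0,0,-0.06]},{"xyz": [0,0,-0.06]},{"xyz": [0,0,-0.05]},{},{}]'
python3 -c "
from h import *
print(togo(.5953,.0678,.115,.269))"
```

```text
clock: 13.72
ee_pos: [0.4277, 0.3469, 0.2131]
ee_rot: [3.141, 0.001, 0.269]
contact_force: [-0.2, 0.1, -0.3]
finger_gap: 0.0438
grip_force: 15.0
(array([0.08754686, 0.31354479, 0.0981232 ]), array([ 0.00026438,  0.00070373, -0.00021497]))
```

```bash
python3 shift.py '[{"xyz": [0.0125,0.0448,0]},{"xyz": [0.0125,0.0448,0]},{"xyz": [0.0125,0.0448,0]},{"xyz": [0.0125,0.0448,0]},{"xyz": [0.0125,0.0448,0]},{"xyz": [0.0125,0.0448,0]},{"xyz": [0.0125,0.0447,0]},{"xyz": [0,0,0.04]},{"xyz": [0,0,0.04]},{}]'
python3 shift.py '[{"xyz": [0,0,0.018]},{},{}]'
python3 -c "
from h import *
print(togo(.5953,.0678,.099,.269))"
```

```text
clock: 14.98
ee_pos: [0.5909, 0.0677, 0.1272]
ee_rot: [-3.139, 0.012, 0.268]
contact_force: [-0.2, -0.4, -0.5]
finger_gap: 0.0438
grip_force: 15.0
clock: 15.35
ee_pos: [0.5962, 0.0683, 0.117]
ee_rot: [3.141, -0.002, 0.269]
contact_force: [0.9, 0.6, -0.6]
finger_gap: 0.0437
grip_force: 15.0
(array([-0.00104704,  0.00018804,  0.01804737]), array([ 3.67208770e-04, -1.54589553e-03,  3.52751461e-05]))
```

```bash
python3 shift.py '[{"xyz": [-0.0005,0,0.008]},{"xyz": [0,0,0.005]},{"xyz": [0,0,0.003]},{}]'
python3 shift.py '[{"xyz": [0,0,0.001]},{},{}]'
python3 shift.py '[{"xyz": [0,0,0.001]},{},{}]'
```

```text
clock: 15.85
ee_pos: [0.5948, 0.0679, 0.0995]
ee_rot: [-3.141, 0.001, 0.269]
contact_force: [0.3, 0.5, -0.5]
finger_gap: 0.0435
grip_force: 15.0
clock: 16.23
ee_pos: [0.5952, 0.068, 0.099]
ee_rot: [3.142, -0.0, 0.269]
contact_force: [-0.0, 0.3, -0.6]
finger_gap: 0.044
grip_force: 15.0
clock: 16.6
ee_pos: [0.5953, 0.068, 0.0981]
ee_rot: [3.142, -0.0, 0.269]
contact_force: [0.5, 0.1, 0.7]
finger_gap: 0.0437
grip_force: 15.0
```

```bash
python3 shift.py '[{"xyz": [0,0,0.0007]},{},{}]'
```

```text
clock: 16.98
ee_pos: [0.5953, 0.068, 0.098]
ee_rot: [3.141, -0.0, 0.269]
contact_force: [-2.1, 0.5, 5.5]
finger_gap: 0.0437
grip_force: 15.0
```

```bash
python3 shift.py '[{"xyz": [0,0,-0.0005]},{}]'
python3 shift.py '[{},{},{},{}]' 0.065
python3 shift.py '[{"xyz": [0,0,-0.02]},{"xyz": [0,0,-0.04]},{"xyz": [-0.033,0.03,-0.04]},{"xyz": [-0.033,0.03,-0.025]},{"xyz": [-0.034,0.03,0]},{},{},{}]'
python3 - <<'E'
from h import *
disc(.108,(.596,.067)); print(ctrl.sense()["ee_pos"])
s,c=wrist(); np.savez("w4.npz",**c); im=c["color"][:,:,::-1]
o=cv2.resize(im[40:190,230:480],None,fx=3,fy=3,interpolation=cv2.INTER_CUBIC);cv2.imwrite("pics/w4.png",o)
E
```

```text
clock: 17.23
ee_pos: [0.5953, 0.068, 0.0981]
ee_rot: [3.141, -0.0, 0.269]
contact_force: [-1.4, -1.1, 3.9]
finger_gap: 0.0434
grip_force: 15.0
clock: 17.73
ee_pos: [0.595, 0.068, 0.0975]
ee_rot: [-3.141, 0.0, 0.269]
contact_force: [-0.3, -0.1, -0.5]
finger_gap: 0.0648
grip_force: 0.0
clock: 18.73
ee_pos: [0.523, -0.0446, 0.223]
ee_rot: [-3.141, -0.0, 0.27]
contact_force: [0.5, -0.1, 0.1]
finger_gap: 0.0651
grip_force: 0.0
(np.float64(0.00565805337447688), 0.5957695245742798, 0.061346642673015594, 0.05619074031710625, array([0.01497886, 0.01766086]), (190, 55, 65, 57))
(np.float64(0.2892554933618381), 0.7024132013320923, -0.2019702047109604, 0.10743489861488342, array([0.03011747, 0.030635  ]), (501, 0, 119, 103))
[ 0.52291675 -0.04454047  0.22273174]
```

View pics/w4.png

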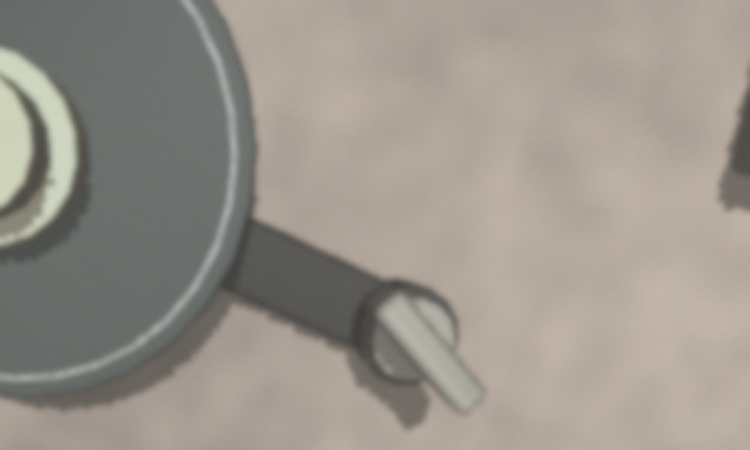

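The bar's top face runs from crop (390,305) to (473,400), i.e. image (360,142) to (388,173). The stack is at the left edge, so I'll crop that too.

```bash
python3 - <<'E'
from h import *
c=np.load("w4.npz")
a,b=ray(c,360,141.7,.096),ray(c,387.7,173.3,.096);print(a,b,(a+b)/2,np.hypot(*(a-b)[:2]),np.arctan2(*(a-b)[1::-1]))
m=(a+b)/2;print(np.hypot(m[0]-.5966,m[1]-.0673))
cv2.imwrite("pics/w5.png",cv2.resize(c["color"][40:140,170:290,::-1],None,fx=5,fy=5,interpolation=cv2.INTER_CUBIC))
E
```

```text
[ 0.58362447 -0.06861154  0.096     ] [ 0.56191078 -0.10374525  0.096     ] [ 0.57276763 -0.0861784   0.096     ] 0.041302077620478876 1.0172247573447695
0.155317740018975
```

View pics/w5.png

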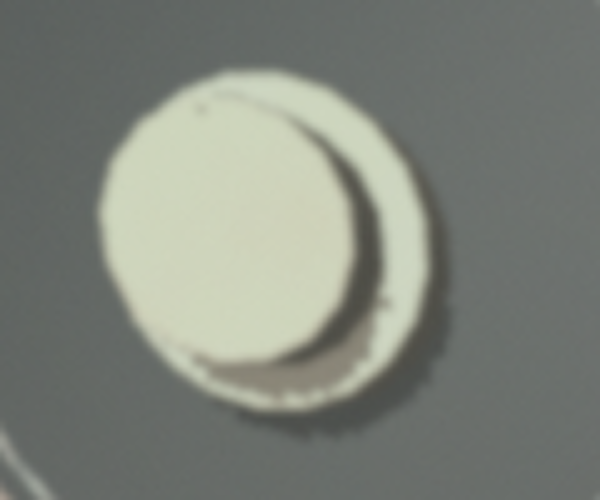

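```bash
python3 - <<'E'
from h import *
c=np.load("w4.npz")
print(ray(c,215.2,85.2,.108),ray(c,223,88,.084))
print(togo(.5727,-.0861,.15,1.0), ctrl.sense()["joint_positions"])
E
```

```text
[0.596733   0.06772117 0.108     ] [0.59621891 0.06841925 0.084     ]
(array([0.0369824 , 0.05338388, 0.07256851]), array([-4.33447023e-04,  1.96427425e-04, -7.29908149e-01])) [-1.82807608e-01 -7.01532933e-02  1.70562377e+00  1.49991415e-04
  1.50656284e+00  1.11788722e+00]
```

The stack is well centred (within 1 mm). Next I'll orient over the bar.

The manual's scale: turns go in shares of pi rad. Converting my numbers, -0.183 rad is -0.0583.

```bash
python3 shift.py '[{"xyz": [0.0185,0.0267,0]},{"xyz": [0.0185,0.0267,0]},{"rot": [0,0,-0.0583]},{"rot": [0,0,-0.0583]},{"rot": [0,0,-0.0583]},{"rot": [0,0,-0.0583]},{"xyz": [0,0,0.05]},{"xyz": [0,0,0.023]},{},{}]' 0.05
python3 -c "
from h import *
for i in range(2): print(togo(.5727,-.0861,.079,1.0), ctrl.sense()['joint_positions'][5]);ctrl.read_camera('side')"
```

```text
clock: 20.08
ee_pos: [0.5733, -0.0868, 0.1509]
ee_rot: [3.14, -0.0, 1.001]
contact_force: [-0.3, 0.3, 0.2]
finger_gap: 0.0495
grip_force: 0.0
(array([ 0.00025443, -0.00096006,  0.07194481]), array([ 0.00125772, -0.00047384,  0.00138375])) 0.3306717598786426
(array([ 0.00021681, -0.00139083,  0.07244342]), array([ 0.00225857, -0.0008129 ,  0.00126546])) 0.3306138807095231
```

```bash
python3 shift.py '[{"xyz": [0,-0.0008,0.03]},{"xyz": [0,0,0.03]},{"xyz": [0,0,0.012]},{},{}]'
python3 shift.py '[{},{},{},{},{},{}]' 0.005 25
```

```text
clock: 20.8
ee_pos: [0.5729, -0.0869, 0.0795]
ee_rot: [3.139, -0.001, 1.001]
contact_force: [0.5, -0.4, -0.1]
finger_gap: 0.05
grip_force: 0.0
clock: 21.55
ee_pos: [0.5715, -0.0865, 0.0777]
ee_rot: [-3.141, 0.0, 1.001]
contact_force: [-2.6, 0.9, 3.3]
finger_gap: 0.0116
grip_force: 25.0
```

Scaled: 0.15 rad is 0.0477.

```bash
python3 shift.py '[{"rot": [0,0,0.0477]},{"rot": [0,0,0.0477]},{"rot": [0,0,0.0477]},{"rot": [0,0,0.0477]},{"rot": [0,0,0.0477]},{"rot": [0,0,0.0477]},{}]'
python3 -c "
from h import *
s=ctrl.sense();print(s['wrist_torque'],s['joint_positions'][5],s['ee_rot'],s['finger_gap'])"
```

```text
clock: 22.42
ee_pos: [0.571, -0.0856, 0.0777]
ee_rot: [-3.14, 0.002, 0.099]
contact_force: [-5.7, 4.9, 6.0]
finger_gap: 0.0114
grip_force: 25.0
[ 0.87584354  0.93993846 -0.10414775] 1.2333212568129577 [-3.13992008e+00  1.61220046e-03  9.88809694e-02] 0.011413139832122048
```

Scaled: 0.1 rad is 0.0318.

```bash
cat > q.py <<'E'
from h import *
s=ctrl.sense();print("tq",s['wrist_torque'].round(3),"q6",s['joint_positions'][5].round(3),"yaw",s['ee_rot'][2].round(3))
E
for i in 1; do python3 shift.py '[{"rot": [0,0,0.0318]},{}]'; python3 q.py; done
python3 shift.py '[{"rot": [0,0,0.0318]},{}]'; python3 q.py
```

```text
clock: 22.68
ee_pos: [0.571, -0.0855, 0.0777]
ee_rot: [-3.14, 0.002, -0.0]
contact_force: [-6.4, 5.8, 5.6]
finger_gap: 0.0115
grip_force: 25.0
tq [ 0.926  0.986 -0.032] q6 1.333 yaw -0.0
clock: 22.92
ee_pos: [0.571, -0.0854, 0.0777]
ee_rot: [-3.14, 0.002, -0.1]
contact_force: [-6.4, 6.6, 5.6]
finger_gap: 0.0121
grip_force: 25.0
tq [ 0.997  0.901 -0.062] q6 1.433 yaw -0.1
```

Scaled: 0.1 rad is 0.0318.

```bash
python3 shift.py '[{"rot": [0,0,0.0318]},{}]'; python3 q.py
python3 shift.py '[{"rot": [0,0,0.0318]},{}]'; python3 q.py
```

```text
clock: 23.18
ee_pos: [0.571, -0.0853, 0.0777]
ee_rot: [-3.14, 0.002, -0.2]
contact_force: [-5.7, 6.1, 6.0]
finger_gap: 0.0117
grip_force: 25.0
tq [1.078 0.978 0.009] q6 1.532 yaw -0.2
clock: 23.42
ee_pos: [0.5711, -0.0852, 0.0777]
ee_rot: [-3.14, 0.002, -0.3]
contact_force: [-5.7, 7.0, 6.6]
finger_gap: 0.0118
grip_force: 25.0
tq [ 1.106  0.938 -0.022] q6 1.633 yaw -0.3
```

Scaled: 0.1 rad is 0.0318.

```bash
python3 shift.py '[{"rot": [0,0,0.0318]},{}]'; python3 q.py
python3 shift.py '[{"rot": [0,0,0.0318]},{}]'; python3 q.py
python3 shift.py '[{"rot": [0,0,0.0318]},{}]'; python3 q.py
```

```text
clock: 23.68
ee_pos: [0.5711, -0.0851, 0.0777]
ee_rot: [-3.14, 0.002, -0.4]
contact_force: [-5.5, 7.4, 5.8]
finger_gap: 0.0119
grip_force: 25.0
tq [ 1.247  0.935 -0.025] q6 1.733 yaw -0.4
clock: 23.92
ee_pos: [0.5711, -0.085, 0.0777]
ee_rot: [-3.14, 0.002, -0.5]
contact_force: [-4.8, 7.1, 5.6]
finger_gap: 0.012
grip_force: 25.0
tq [ 1.324  0.87  -0.08 ] q6 1.833 yaw -0.5
clock: 24.18
ee_pos: [0.5712, -0.0849, 0.0777]
ee_rot: [-3.14, 0.003, -0.6]
contact_force: [-5.8, 8.0, 5.5]
finger_gap: 0.0121
grip_force: 25.0
tq [ 1.373  0.788 -0.036] q6 1.933 yaw -0.6
```

Scaled: 0.1 rad is 0.0318.

```bash
python3 shift.py '[{"rot": [0,0,0.0318]},{}]'; python3 q.py
python3 shift.py '[{"rot": [0,0,0.0318]},{}]'; python3 q.py
python3 shift.py '[{"rot": [0,0,0.0318]},{}]'; python3 q.py
```

```text
clock: 24.42
ee_pos: [0.5715, -0.0851, 0.0777]
ee_rot: [-3.141, 0.002, -0.699]
contact_force: [-2.8, 7.0, 4.0]
finger_gap: 0.013
grip_force: 25.9
tq [1.206 0.483 0.456] q6 2.032 yaw -0.699
clock: 24.68
ee_pos: [0.572, -0.0854, 0.0778]
ee_rot: [-3.14, 0.001, -0.799]
contact_force: [-0.9, 4.3, 2.3]
finger_gap: 0.014
grip_force: 27.2
tq [1.105 0.057 0.573] q6 2.131 yaw -0.799
clock: 24.92
ee_pos: [0.572, -0.0855, 0.0778]
ee_rot: [-3.141, 0.001, -0.898]
contact_force: [-0.4, 5.8, 1.8]
finger_gap: 0.0156
grip_force: 32.4
tq [1.006 0.052 0.809] q6 2.231 yaw -0.898
```

The torque rises and the jaws begin to spread from yaw ≈ −0.65, so the screw is seated there. A quarter turn back puts the bar at yaw ≈ 0.92.

Scaled: -0.13 rad is -0.0414.

```bash
python3 shift.py '[{"rot": [0,0,-0.0414]},{"rot": [0,0,-0.0382]},{}]'; python3 q.py
python3 shift.py '[{"rot": [0,0,-0.0477]},{"rot": [0,0,-0.0477]},{"rot": [0,0,-0.0477]},{"rot": [0,0,-0.0477]},{"rot": [0,0,-0.0477]},{"rot": [0,0,-0.0477]},{"rot": [0,0,-0.0477]},{"rot": [0,0,-0.0477]},{"rot": [0,0,-0.0477]},{}]'; python3 q.py
python3 shift.py '[{"rot": [0,0,-0.0382]},{"rot": [0,0,-0.0318]},{},{},{}]';python3 q.py
```

```text
clock: 25.3
ee_pos: [0.5729, -0.0861, 0.0778]
ee_rot: [-3.14, -0.002, -0.646]
contact_force: [3.9, 2.6, -2.6]
finger_gap: 0.0122
grip_force: 24.7
tq [ 0.557 -0.864  0.166] q6 1.978 yaw -0.646
clock: 26.55
ee_pos: [0.5729, -0.0848, 0.0778]
ee_rot: [-3.141, -0.003, 0.704]
contact_force: [4.3, 8.9, -1.6]
finger_gap: 0.0122
grip_force: 24.9
tq [ 1.547 -0.887  0.069] q6 0.628 yaw 0.704
clock: 27.18
ee_pos: [0.5727, -0.0847, 0.0778]
ee_rot: [-3.141, -0.003, 0.922]
contact_force: [3.3, 9.1, -0.9]
finger_gap: 0.0118
grip_force: 24.9
tq [ 1.621 -0.653  0.032] q6 0.41 yaw 0.922
```

```bash
python3 - <<'E'
from h import *
a=ctrl.read_camera("scene")["color"][130:270,210:410,::-1];b=ctrl.read_camera("side")["color"][120:220,240:390,::-1]
o=np.zeros((560,790,3),np.uint8);o[:350,:500]=cv2.resize(a,(500,350),interpolation=cv2.INTER_CUBIC)
o[360:560,:300]=cv2.resize(b,(300,200),interpolation=cv2.INTER_CUBIC)
_,c=wrist();o[360:560,310:630]=cv2.resize(c["color"][:,:,::-1],(320,200),interpolation=cv2.INTER_AREA)
cv2.imwrite("pics/fin.png",o);s=ctrl.sense();print(s["qvel"].round(3),s["finger_gap"],s["ee_rot"])
E
```

```text
[ 0.002 -0.001 -0.     0.    -0.001  0.   ] 0.011806774574737094 [-3.14152993 -0.00340889  0.92204723]
```

View pics/fin.png

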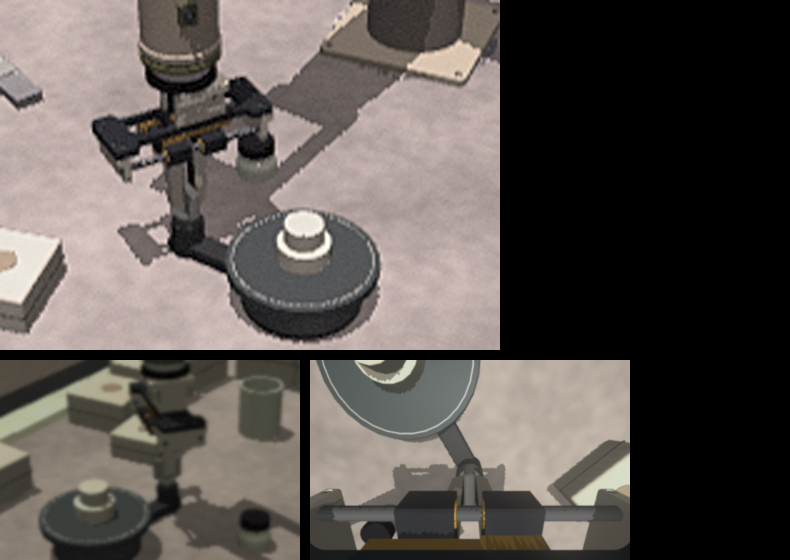

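The final views show the stack centred on the head (scene crop (304,240)), the bar held in the jaws at (187,200), and the bystanders where they were. The arm is at rest, so I'm handing in.

```bash
python3 -c "
from rig import ctrl
print(ctrl.hand_in())"
```

```text
the job is handed in; nothing more can be done
None
```

I've handed the job in; no verdict came back. Both discs are stacked within about 2 mm of the head's centre, and the screw was turned until it seated, backed off about 1.57 rad by wrist angle, and is still gripped at 25 N.

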